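# Advance the long lamp tube to the top pocket of the sloped rack

## Task

On the bench stands a sloped rack with two lanes, and a brass lamp tube rests at the bottom of each. With the fingertips, push the longer tube up its lane, over the low ridge and into the pocket at the end stop so that it stays there and cannot roll back; then take the hand away. Only push it, without flicking or lifting it, and leave the shorter tube and the other things on the bench where they are.

Things in the scene. Friction and masses are not known exactly. Their poses are not given: they have to be found in the camera images.
- ramp: Floor of the sloped two-lane rack (grey floor, aluminium walls), fixed, tilted 7 degrees. Origin: lower end of the floor, on its surface, midway across, about 30 mm above the bench. x uphill along the lanes, y across (left looking uphill), z normal to the floor. Lane centres at y = +36 and -36 mm, lanes 66 mm wide; walls 6 mm thick, 14 mm high. Lower lip at x = -6 to 0 mm, 7 mm high, holds the tubes.
- ramp_crest (a point): Middle of the ridges' crest line, at x = 150, y = 0, z = 6 mm in the ramp frame. In each lane the ridge rises gently from the floor at x = 120 mm to this crest, 6 mm above the floor, and drops steeply behind it.
- ramp_stop (a point): Foot of the end stop's face, midway across the rack, at x = 189, y = 0, z = 0 mm in the ramp frame; the stop is 35 mm high. A tube in the pocket between crest and stop has its axis at x = 164 to 169, z = 20 mm in the ramp frame and stays there by itself.
- long_tube: Polished, slippery brass tube (loose, about 0.16 kg), outer diameter 40 mm, length 60 mm; it lies across one of the two lanes (either one) and rolls freely. Origin: centre of the tube. Its y axis is the tube's axis; the other axes turn as it rolls. It starts against the lower lip, with its axis at x = 15 mm, z = 20 mm in the ramp frame, and rolls back there if let go before it is past the crest.
- short_tube: Brass tube (loose, about 0.09 kg), outer diameter 40 mm, length 32 mm, at the bottom of the other lane; to be left there. Origin: its centre; y axis along the tube.
- canopy: White round ceiling-lamp cover, loose, 110 mm diameter, 44 mm high, lying on the bench; leave alone. Origin: centre of its underside.
- jar: Small closed glass jar with a steel cap, loose, 60 mm diameter, 75 mm high; leave alone. Origin: centre of its underside.
- screwdriver: Screwdriver lying on the bench, loose, 200 mm long, wooden handle 26 mm thick, its x axis from handle to tip; leave alone. Origin: on the bench below the middle of the tool.
Mind the look-alikes: they are no part of the job. What is shaped like the long_tube but blue or red is not meant.

How it is judged:
By the outcome, as a careful person would: the job done as asked, in the order asked, and still so for the second after the job is handed in, with the robot touching nothing.
It also fails if it takes over 38 s, if anything falls off the work surface, if the arm or the gripper's body presses on something with over 40 N, if the wrist force passes 120 N, or if a joint passes its speed limit or range.

## Robot

A 6-joint arm with a two-finger parallel gripper is mounted at the origin on the work surface. World frame = base frame: x ahead of the robot, y to its left, z up, the work surface at z = 0. Lengths are in mm, angles in rad, forces in N, time in s.
With the tool pointing down it reaches from about 250 to 775 mm from the base axis. Payload 8.9 kg.
Tool frame: the origin (TCP) lies at the very end of the fingers, on their centre line; the grasp point (between the pads) lies env.grip_point_offset behind it (env.grip_point_offset is the distance from the TCP to the grasp point, in mm); x points along the fingers, z is the direction in which the jaws open and shut, and the axes are right-handed (so a half turn about x gives the same grasp; the last joint's range is limited). The gripper opens to 85 mm and grips with 20 to 120 N. Pads are 22 mm wide; open, the fingers measure 114 mm over their backs; the gripper's body (76 mm by 85 mm) begins 54 mm behind the grasp point. The pads swing forward as they close: fully open they stand 13 mm farther back than shut.
Start: joints at [-0.139, 0.291, -0.153, 1.127, 0, 1.431], TCP at [524.999, 0.004, 231.305] pointing down, gripper open.
Joint ranges: [-2.52, 2.52], [-0.91, 1.74], [-1.3, 1.37], [-1.96, 2.02], [-1.52, 1.47], [-3.14, 3.14]. Speed limits (rad/s): [2.22, 2.22, 2.79, 3.14, 3.14, 3.14].

## Interface

Orientations are given as a unit quaternion [w, x, y, z].
In Python, from station import env gives the robot as it stands.
- The arm moves only by the shell command python3 -m inch 'ROWS'. ROWS is a JSON object of lists of equal length, an entry for each row: "claw": the closure, from -1 (fully open) to 1 (shut); "delta_pos": the shift along the tool's x, y, z in mm, a list of three; "spin": the turn about the tool's x in rad. In form: {"claw": [claw, ...], "delta_pos": [[dx, dy, dz], ...], "spin": [spin, ...]}. A call has 1 to 12 rows; each row is the pose to reach, as a shift and turn from the pose commanded when the call began, along the tool's axes at that moment; what a row does not reach only later rows make up. A row lasts 1/10 s, in which the tool goes at most 50 mm and 8.59 degrees, less where a joint would pass 70% of its speed; a pose out of reach is approached as far as the arm can. A call with a gripper value outside its range is refused whole. The fingers move at their own pace and stop on an object; the grip force is fixed at half the most. Time passes only in rows, so rows that repeat a pose let the fingers close. It gives the time, the measured TCP pose, the force and the opening at its end, in the units of the state.
- env.read_state(): the state, without advancing time (a new reading comes with each control period).
- env.capture(name): name is "scene" or "side" or "wrist"; returns a dict with "color" (400x640x3 uint8, blue, green, red), "z_map" (400x640 float32, mm along the optical axis (not along the pixel's ray), 0 where there is no reading), "K" (3x3 intrinsics, pixels), "extrinsics" (4x4, takes a point from world to camera coordinates). Camera axes: x right, y down, z forward; pixel columns grow to the right and rows downward; lengths in mm; the calibration is good to about 2 mm. The wrist camera is an equidistant fisheye: a pixel r from the principal point sees the ray r / f radians off the axis. A picture is of the moment at which its call begins.
- env.hand_in(): hands the job in, once; it reports no verdict.
The state is a dict: "time_s": time; "joint_positions": joint angles; "joint_vel": joint speeds; "joint_torque": joint torques, N m; "eef_pos": TCP position; "tcp_rot": TCP orientation; "ft_force": force on the tool from outside, world axes, zero at the start; "moment": the same for the moment, N m; "gripper_width": finger opening in mm.
Only numpy, scipy, OpenCV 4.12 (cv2) and the standard library are available. Lean on these libraries where they do the work, as an engineer would, in place of code of your own. Each camera call takes 0.05 s, during which the arm holds its last target.

## Working session

There is one attempt and no reset: what is moved stays moved. The work goes in short steps, Python scripts to look and compute and a shell command to move; the robot and the scene stay as the last step left them, time stands still between calls to the robot, and variables do not carry over. Pictures are saved under pics/ and viewed, and the job is handed in when it is done.

```bash
ls; mkdir -p pics; python3 - <<'E'
from station import env
import cv2,numpy as np
s=env.read_state();print({k:np.round(v,3).tolist() for k,v in s.items()},env.grip_point_offset)
for n in("scene","side"):
    c=env.capture(n);cv2.imwrite(f"pics/{n}0.png",c["color"]);np.savez(f"{n}0.npz",**c);print(n,c["K"].round(1).tolist(),c["extrinsics"].round(3).tolist())
E
```

```text
pics
{'time_s': 0.0, 'joint_positions': [-0.139, 0.291, -0.154, 1.127, 0.0, 1.431], 'joint_vel': [0.001, -0.001, -0.001, -0.001, -0.0, -0.001], 'joint_torque': [-0.003, -53.715, 33.136, 0.016, -0.0, 0.0], 'eef_pos': [524.523, 0.1, 230.727], 'tcp_rot': [0.707, 0.0, 0.708, 0.0], 'ft_force': [-0.574, 0.597, 0.165], 'moment': [0.02, -0.03, 0.027], 'gripper_width': 85.464} 18.700000000000003
scene [[465.5, 0.0, 317.8], [0.0, 465.5, 203.8], [0.0, 0.0, 1.0]] [[-0.782, 0.623, 0.015, 469.558], [0.445, 0.574, -0.688, -213.637], [-0.437, -0.531, -0.726, 1708.906], [0.0, 0.0, 0.0, 1.0]]
side [[385.4, 0.0, 317.2], [0.0, 385.4, 205.1], [0.0, 0.0, 1.0]] [[0.698, -0.717, -0.002, -423.034], [-0.499, -0.484, -0.719, 352.874], [0.514, 0.502, -0.695, 820.456], [0.0, 0.0, 0.0, 1.0]]
```

View pics/scene0.png

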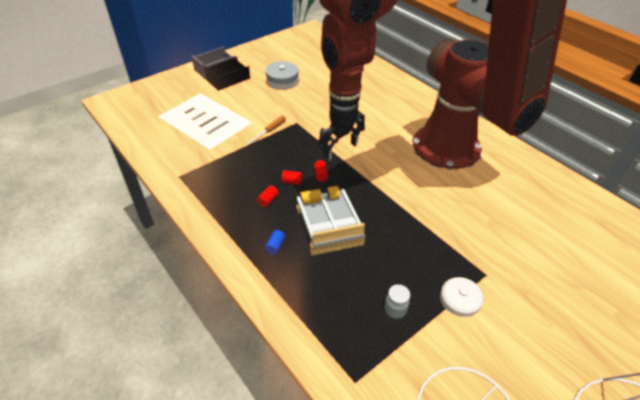

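View pics/side0.png

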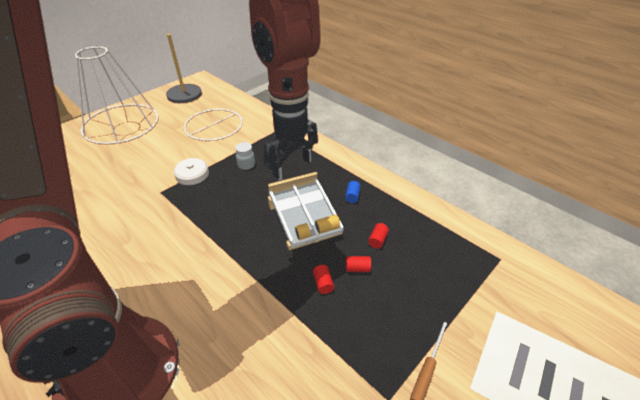

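The scene view shows the rack at about (330,218), brass tubes at (312,196) and (334,192), and red and blue decoys around it. In the side view the tubes are at (303,231) and (328,224), and the stop is at (293,182). I'll enlarge both.

```bash
python3 - <<'E'
import cv2,numpy as np
a=cv2.imread("pics/side0.png")[165:265,250:360];b=cv2.imread("pics/scene0.png")[175:265,285:375]
cv2.imwrite("pics/c1.png",cv2.resize(a,None,fx=6,fy=6,interpolation=cv2.INTER_CUBIC));cv2.imwrite("pics/c2.png",cv2.resize(b,None,fx=6,fy=6,interpolation=cv2.INTER_CUBIC))
E
```

```text
(no output)
```

View pics/c1.png

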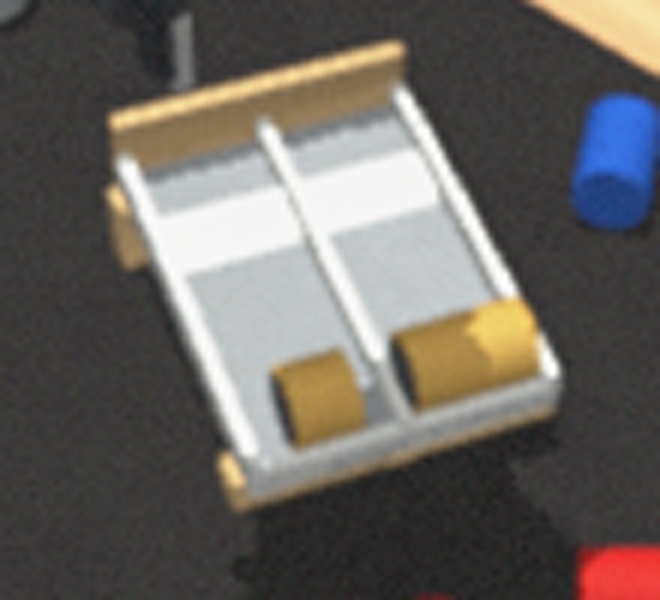

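View pics/c2.png

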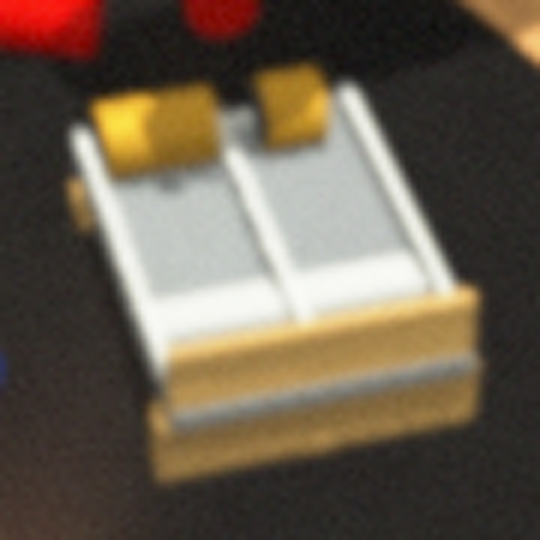

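Long tube: the right-hand one looking uphill, side pixel (328,224). It spans almost the whole lane. The short one is at (303,231). Both crops agree, and the red and blue cylinders are off the rack. Next I'll fit the rack pose from marked points in both views.

```bash
cat > h.py <<'E'
import numpy as np
from scipy.spatial.transform import Rotation as R
from scipy.optimize import least_squares
def proj(c,P):
    q=(c["extrinsics"]@np.c_[P,np.ones(len(P))].T)[:3]; q=c["K"]@q; return (q[:2]/q[2]).T
def ramp(p): # x,y,z,yaw
    return R.from_euler("ZY",[p[3],-np.deg2rad(7)]),np.array(p[:3])
def w(p,P): r,t=ramp(p); return r.apply(P)+t
E
python3 - <<'E'
from h import *
S=dict(np.load("side0.npz"));C=dict(np.load("scene0.npz"))
side=[((120,69,0),(185,275)),((120,3,0),(303,243)),((120,-3,0),(333,232)),((120,-69,0),(440,205)),
((150,69,6),(160,218)),((150,-69,6),(416,152)),((-6,75,7),(250,465)),((-6,-75,7),(556,378))]
sc=[((120,-69,0),(153,303)),((120,-3,0),(270,285)),((120,3,0),(292,280)),((120,69,0),(412,258)),((-3,-72,14),(80,130)),((-3,72,14),(348,88))]
A=np.array([a for a,_ in side],float);a=np.array([b for _,b in side])/6+[250,165]
B=np.array([a for a,_ in sc],float);b=np.array([b for _,b in sc])/6+[285,175]
f=lambda p:np.r_[(proj(S,w(p,A))-a).ravel(),(proj(C,w(p,B))-b).ravel()]
best=min((least_squares(f,[500,0,30,y0],loss="soft_l1",x_scale=[100,100,10,1]) for y0 in(0,1.5,3,-1.5)),key=lambda r:r.cost)
p=best.x;print(p,best.cost,f(p).reshape(-1,2).round(1).tolist())
# depth checks
for n,c in(("side",S),("scene",C)):
    v,u=np.mgrid[0:400,0:640];z=c["z_map"];m=z>0
    K=c["K"];X=np.stack([(u-K[0,2])/K[0,0]*z,(v-K[1,2])/K[1,1]*z,z],-1)[m]
    E=c["extrinsics"];W=(X-E[:3,3])@E[:3,:3]
    r,t=ramp(p);L=r.inv().apply(W-t)
    k=(L[:,0]>50)&(L[:,0]<110)&(abs(abs(L[:,1])-36)<22)&(abs(L[:,2])<12);print(n,"floor z",np.median(L[k,2]),k.sum(), "slope",np.polyfit(L[k,0],L[k,2],1))
    for s in(1,-1):
        k=(L[:,2]>28)&(L[:,2]<60)&(L[:,0]>-10)&(L[:,0]<50)&(L[:,1]*s>0)&(abs(L[:,1])<80);print("tube",s,k.sum(),L[k].mean(0),L[k].min(0),L[k].max(0))
    k=(L[:,2]>18)&(L[:,2]<30)&(L[:,0]>170)&(L[:,0]<210)&(abs(L[:,1])<60);print("stop x",np.percentile(L[k,0],[5,50,95]))
    k=(L[:,2]>20)&(L[:,2]<60)&(L[:,0]>150)&(L[:,0]<230)&(abs(L[:,1])<100);print("stop y",np.percentile(L[k,1],[1,99]),"topz",np.percentile(L[k,2],98))
np.save("p.npy",p)
for q in[(15,-36,20),(165,-36,20),(189,-36,35)]: print(q,w(p,np.array([q],float)))
E
```

```text
[547.44818998 -53.59009899  28.38916629   1.14532958] 11.209463789132661 [[-2.2, -0.4], [-0.2, -0.9], [-3.2, 0.4], [-0.1, -0.8], [-1.2, 0.2], [0.3, -0.4], [-0.8, 1.7], [-0.4, 1.0], [-2.4, 0.4], [-0.4, -0.5], [-2.1, -0.0], [-1.0, -0.2], [-0.4, 0.5], [-0.9, -0.0]]
side floor z 2.5803734757358834 502 slope [-0.00320976  2.7904817 ]
tube 1 156 [ 6.47119634 36.62855409 37.88918429] [-8.92281173 19.75164387 28.12687101] [28.44801744 52.28315419 44.68573581]
tube -1 267 [  7.05834914 -34.90147799  38.13766375] [ -8.34052697 -67.06059897  28.17209643] [29.77962677 -5.43927425 46.73260803]
stop x [184.41601669 186.35590982 188.42884932]
stop y [-72.28552139  75.47690144] topz 39.608611042405514
scene floor z 2.6218981484099357 373 slope [-2.33988739e-04  2.67776384e+00]
tube 1 96 [21.92655069 33.91468409 37.90827391] [-1.37720791 18.42173147 28.45530467] [38.57640156 50.82169345 45.9447092 ]
tube -1 181 [ 22.76401011 -38.37195098  37.39678859] [  0.6240973  -67.82637366  28.16195177] [40.04916901 -7.62480782 46.30879988]
stop x [192.30794242 195.75046735 198.29099684]
stop y [-73.35337136  74.38576195] topz 41.000381676312664
(15, -36, 20) [[585.37767227 -57.10818499  50.06812947]]
(165, -36, 20) [[646.82808455  78.50034627  68.34853098]]
(189, -36, 35) [[655.90563433  98.53264788  86.1615875 ]]
```

```bash
python3 - <<'E'
from h import *
S=dict(np.load("side0.npz"));C=dict(np.load("scene0.npz"));p=np.load("p.npy")
def cloud(c):
    v,u=np.mgrid[0:400,0:640];z=c["z_map"];m=z>0;K=c["K"]
    X=np.stack([(u-K[0,2])/K[0,0]*z,(v-K[1,2])/K[1,1]*z,z],-1)[m];E=c["extrinsics"]
    return (X-E[:3,3])@E[:3,:3],c["color"][m]
for n,c in(("side",S),("scene",C)):
    W,col=cloud(c);r,t=ramp(p);L=r.inv().apply(W-t)
    k=(L[:,2]>24)&(L[:,2]<60)&(L[:,0]>-12)&(L[:,0]<50)&(L[:,1]<-8)&(L[:,1]>-66)
    g=lambda q:np.hypot(L[k,0]-q[0],L[k,2]-q[1])-20
    o=least_squares(g,[15,22],loss="soft_l1");print(n,"tube axis",o.x,np.std(o.fun))
    # yaw check from stop face
    k=(L[:,2]>12)&(L[:,2]<32)&(L[:,0]>178)&(L[:,0]<203)&(abs(L[:,1])<60);print("stop slope",np.polyfit(L[k,1],L[k,0],1))
    red=(col[:,2]>120)&(col[:,1]<70)&(col[:,0]<70)&(W[:,2]<80)&(W[:,2]>8)
    Q=W[red];print("bench z",np.median(W[(abs(W[:,0]-450)<60)&(abs(W[:,1]-100)<60),2]))
    k=(abs(L[:,1])<120)&(L[:,0]<-12)&(L[:,0]>-120)&(W[:,2]>12)&(W[:,2]<100)
    H,xe,ye=np.histogram2d(L[k,0],L[k,1],bins=[np.arange(-120,0,12),np.arange(-120,121,20)]);print(H.astype(int))
E
```

```text
side tube axis [13.22503181 22.2488073 ] 1.519823970826496
stop slope [-1.22662816e-02  1.86313367e+02]
bench z 1.2899109944291323
[[ 0  7 21 31  5  0  9 29 22  0  0  0]
 [ 0  0  1 11  0  0  4 19 10  0  0  0]
 [ 0  0  0  0  0  0  0  0  0  0  0  0]
 [ 0  0  0  0  0  0  0  0  0  0  0  0]
 [ 0  0  0  0  0  0  0  0  0  0  0  0]
 [ 0  0  0  0  0  0  0  0  0  0  0  0]
 [ 0  0  0  0  0  0  0  0  0  0  0  0]
 [ 0  0  0  0  0  0  0  0  0  0  0  0]
 [ 0  0  0  0  0  0  0  0  0  0  0  0]]
scene tube axis [14.03881969 22.15802052] 2.4642550854446035
stop slope [-1.29115484e-02  1.95571068e+02]
bench z 4.020099389005331
[[ 6 37 24 12  2  0 11 16  7  0  0  0]
 [ 0 12 36 33  0  0 17 39 15  0  0  0]
 [ 0  0  1 15  0  0  0  3  0  0  0  0]
 [ 0  0  0  0  0  0  0  0  0  0  0  0]
 [ 0  0  0  0  0  0  0  0  0  0  0  0]
 [ 0  0  0  0  0  0  0  0  0  0  0  0]
 [ 0  0  0  0  0  0  0  0  0  0  0  0]
 [ 0  0  0  0  0  0  0  0  0  0  0  0]
 [ 0  0  0  0  0  0  0  0  0  0  0  0]]
```

```bash
python3 - <<'E'
from h import *
from station import env
p=np.array([546.8,-55.0,30.2,1.155]);np.save("p.npy",p)
s=env.read_state();e=np.array(s["eef_pos"])
for q in[(-28,-36,70),(-28,-36,12),(-16,-36,12),(134,-36,12)]:
    W=w(p,np.array([q],float))[0];d=W-[525,0,231.3];print(q,W.round(1),"tool delta(x,y,z) init",[-d[2].round(1),d[1].round(1),d[0].round(1)])
E
```

```text
(-28, -36, 70) [ 565.1 -102.8   96.3] tool delta(x,y,z) init [np.float64(135.0), np.float64(-102.8), np.float64(40.1)]
(-28, -36, 12) [567.9 -96.3  38.7] tool delta(x,y,z) init [np.float64(192.6), np.float64(-96.3), np.float64(42.9)]
(-16, -36, 12) [572.7 -85.4  40.2] tool delta(x,y,z) init [np.float64(191.1), np.float64(-85.4), np.float64(47.7)]
(134, -36, 12) [632.9  50.8  58.4] tool delta(x,y,z) init [np.float64(172.9), np.float64(50.8), np.float64(107.9)]
```

```bash
python3 -m inch '{"claw":[0.5,0.5,0.5,0.5,0.5,0.5,0.5,0.5],"delta_pos":[[20,-30,10],[50,-65,25],[80,-100,41],[110,-100,41],[130,-100,41],[130,-100,41],[130,-100,41],[130,-100,41]],"spin":[0.14,0.28,0.416,0.416,0.416,0.416,0.416,0.416]}'
python3 - <<'E'
from h import *
from station import env
import cv2
s=env.read_state();p=np.load("p.npy");r,t=ramp(p)
print(s["time_s"],s["eef_pos"],s["gripper_width"],"ramp",r.inv().apply(np.array(s["eef_pos"])-t))
T=R.from_quat(np.array(s["tcp_rot"])[[1,2,3,0]]);print("tool axes in ramp\n",(r.inv()*T).as_matrix().round(3))
for n in("side","wrist"): cv2.imwrite(f"pics/{n}1.png",env.capture(n)["color"])
E
```

```text
time_s: 0.9
eef_pos: [566.9, -100.0, 102.7]
tcp_rot: [0.693, 0.146, 0.691, -0.146]
ft_force: [-0.1, -0.6, -0.5]
gripper_width: 21.5
0.9 [ 566.85518024 -100.01619205  102.66282166] 21.514744397170265 ramp [-24.00235732 -36.5292521   75.95412371]
tool axes in ramp
 [[-0.122  0.993  0.   ]
 [-0.002  0.    -1.   ]
 [-0.993 -0.122  0.002]]
```

View pics/wrist1.png

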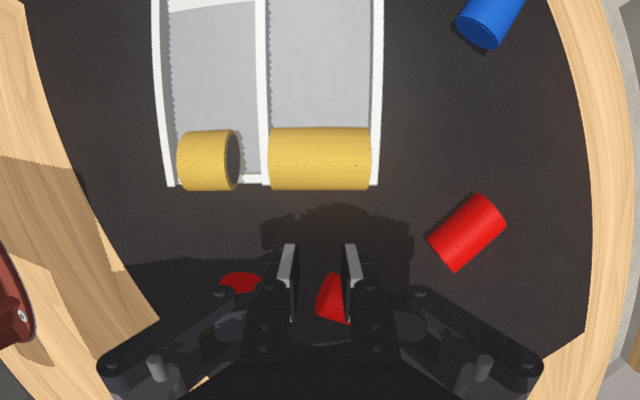

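View pics/side1.png

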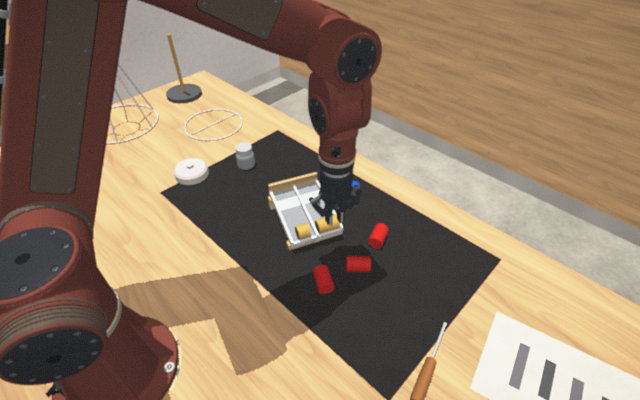

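The wrist view shows the fingers (centred at about 320,270) straight below the middle of the long tube (320,158) and square to the lane. The lip is at row ~185, and the red tubes lie well clear below. I'll go down behind the lip.

```bash
python3 -m inch '{"claw":[0.5,0.5,0.5,0.5,0.5,0.5],"delta_pos":[[20,0,0],[40,0,0],[55,0,0],[64,0,0],[64,0,0],[64,0,0]],"spin":[0,0,0,0,0,0]}'
python3 - <<'E'
from h import *
from station import env
import cv2
s=env.read_state();p=np.load("p.npy");r,t=ramp(p)
print("ramp",r.inv().apply(np.array(s["eef_pos"])-t))
a=env.capture("wrist")["color"];b=env.capture("side")["color"][165:265,270:370]
cv2.imwrite("pics/w2.png",a);cv2.imwrite("pics/s2.png",cv2.resize(b,None,fx=5,fy=5,interpolation=cv2.INTER_CUBIC))
E
```

```text
time_s: 1.6
eef_pos: [566.5, -100.1, 38.1]
tcp_rot: [0.692, 0.146, 0.692, -0.146]
ft_force: [-0.3, -0.9, 0.6]
gripper_width: 21.3
ramp [-32.08466036 -36.24619418  11.87975841]
```

View pics/w2.png

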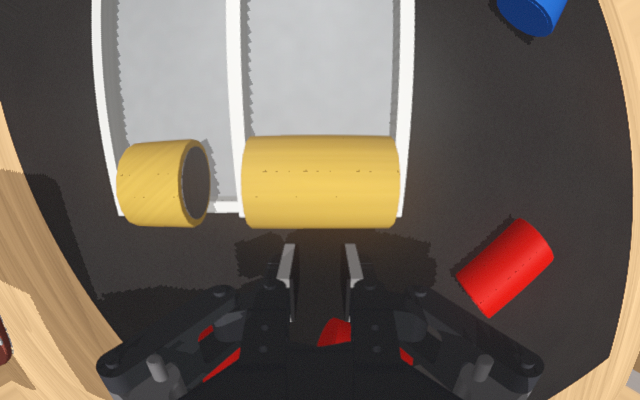

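View pics/s2.png

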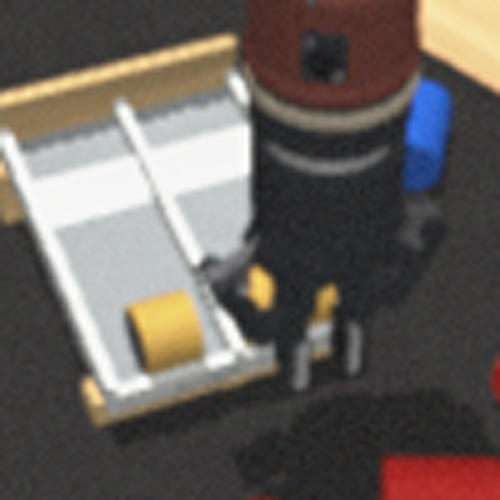

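```bash
python3 -m inch '{"claw":[0.5,0.5,0.5,0.5,0.5,0.5,0.5],"delta_pos":[[-0.5,4,0],[-1,8,0],[-1.5,12,0],[-1.8,15,0],[-2.2,18,0],[-2.6,21,0],[-3,24,0]],"spin":[0,0,0,0,0,0,0]}'
python3 - <<'E'
from h import *
from station import env
import cv2
s=env.read_state();p=np.load("p.npy");r,t=ramp(p)
print("ramp",r.inv().apply(np.array(s["eef_pos"])-t))
cv2.imwrite("pics/w3.png",env.capture("wrist")["color"])
E
```

```text
time_s: 2.4
eef_pos: [575.8, -77.8, 40.3]
tcp_rot: [0.692, 0.146, 0.692, -0.146]
ft_force: [-0.0, -0.7, -0.5]
gripper_width: 21.4
ramp [ -7.87434131 -35.70820619  11.1604884 ]
```

View pics/w3.png

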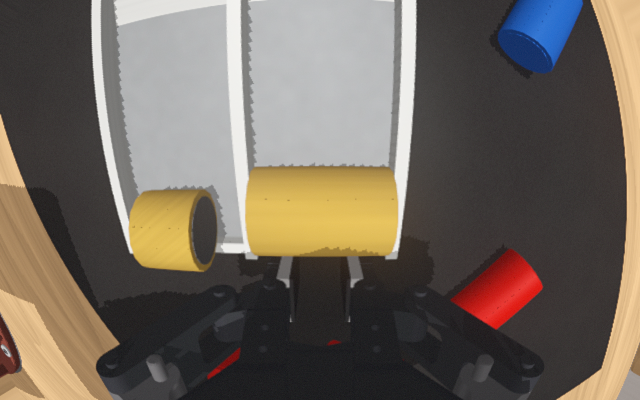

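The fingertips are at the tube and it lies square in the lane, already slightly off the lip. I'll push on slowly.

```bash
python3 -m inch '{"claw":[0.5,0.5,0.5,0.5,0.5,0.5,0.5,0.5,0.5,0.5,0.5,0.5],"delta_pos":[[-0.3,3,0],[-0.9,7,0],[-1.5,12,0],[-2.1,17,0],[-2.7,22,0],[-3.3,27,0],[-3.9,32,0],[-4.5,37,0],[-5.1,42,0],[-5.6,46,0],[-6,49,0],[-6.2,51,0]],"spin":[0,0,0,0,0,0,0,0,0,0,0,0]}'
python3 - <<'E'
from h import *
from station import env
import cv2
s=env.read_state();p=np.load("p.npy");r,t=ramp(p)
print("ramp",r.inv().apply(np.array(s["eef_pos"])-t))
cv2.imwrite("pics/w4.png",env.capture("wrist")["color"])
E
```

```text
time_s: 3.65
eef_pos: [596.4, -31.1, 46.5]
tcp_rot: [0.692, 0.146, 0.692, -0.146]
ft_force: [-0.4, -0.5, 0.3]
gripper_width: 21.9
ramp [ 43.56874305 -35.74237707  11.11878275]
```

View pics/w4.png

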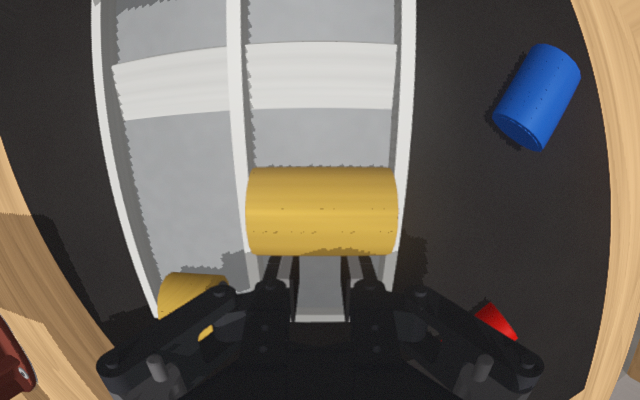

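```bash
python3 -m inch '{"claw":[0.5,0.5,0.5,0.5,0.5,0.5,0.5,0.5,0.5,0.5,0.5,0.5],"delta_pos":[[-0.4,3,0],[-1,7,0],[-1.6,12,0],[-2.3,17,0],[-3,22,0],[-3.6,27,0],[-4.3,32,0],[-5,37,0],[-5.7,42,0],[-6.3,46,0],[-6.7,49,0],[-7,51,0]],"spin":[0,0,0,0,0,0,0,0,0,0,0,0]}'
python3 - <<'E'
from h import *
from station import env
import cv2
s=env.read_state();p=np.load("p.npy");r,t=ramp(p)
print("ramp",r.inv().apply(np.array(s["eef_pos"])-t))
cv2.imwrite("pics/w5.png",env.capture("wrist")["color"])
E
```

```text
time_s: 4.9
eef_pos: [617.0, 15.3, 53.6]
tcp_rot: [0.692, 0.146, 0.692, -0.146]
ft_force: [-0.7, -3.0, 1.8]
gripper_width: 21.3
ramp [ 94.8145258  -35.79007131  11.89367498]
```

View pics/w5.png

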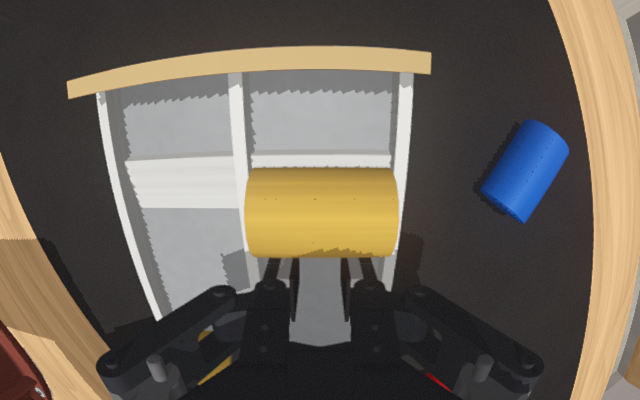

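```bash
python3 -m inch '{"claw":[0.5,0.5,0.5,0.5,0.5,0.5,0.5,0.5,0.5,0.5,0.5,0.5],"delta_pos":[[-0.3,2,0],[-0.6,4,0],[-0.9,6,0],[-1.2,8,0],[-1.5,10,0],[-1.8,12,0],[-2.1,14,0],[-2.4,16,0],[-2.7,18,0],[-3,20,0],[-3.2,21.5,0],[-3.4,23,0]],"spin":[0,0,0,0,0,0,0,0,0,0,0,0]}'
python3 - <<'E'
from h import *
from station import env
import cv2
s=env.read_state();p=np.load("p.npy");r,t=ramp(p)
print("ramp",r.inv().apply(np.array(s["eef_pos"])-t))
cv2.imwrite("pics/w6.png",env.capture("wrist")["color"])
E
```

```text
time_s: 6.15
eef_pos: [626.3, 36.8, 56.8]
tcp_rot: [0.692, 0.146, 0.692, -0.146]
ft_force: [0.2, 0.5, -0.5]
gripper_width: 21.4
ramp [118.48827359 -35.63751681  12.28214191]
```

View pics/w6.png

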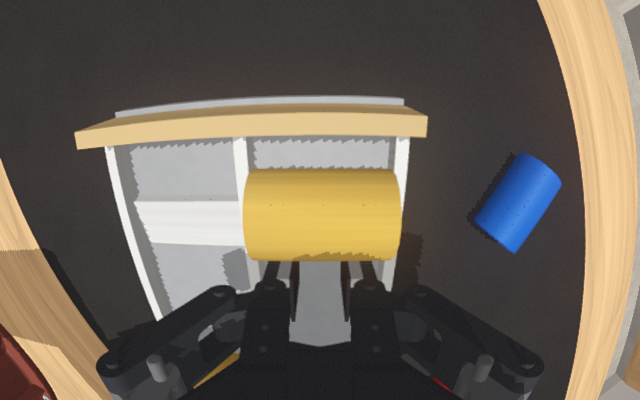

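The tube is right at the crest (gap to the stop still visible at rows 140–168). I'll ease it over slowly.

```bash
python3 -m inch '{"claw":[0.5,0.5,0.5,0.5,0.5,0.5,0.5,0.5,0.5,0.5,0.5,0.5],"delta_pos":[[-0.2,1,0],[-0.3,2,0],[-0.5,3,0],[-0.6,4,0],[-0.7,5,0],[-0.9,6,0],[-1,7,0],[-1.2,8,0],[-1.3,9,0],[-1.5,10,0],[-1.6,11,0],[-1.8,12,0]],"spin":[0,0,0,0,0,0,0,0,0,0,0,0]}'
python3 - <<'E'
from h import *
from station import env
import cv2
s=env.read_state();p=np.load("p.npy");r,t=ramp(p)
print("ramp",r.inv().apply(np.array(s["eef_pos"])-t))
cv2.imwrite("pics/w7.png",env.capture("wrist")["color"])
E
```

```text
time_s: 7.4
eef_pos: [631.1, 47.4, 58.7]
tcp_rot: [0.692, 0.146, 0.692, -0.146]
ft_force: [-0.0, 0.1, 0.2]
gripper_width: 21.3
ramp [130.22069676 -35.74674851  12.72177288]
```

View pics/w7.png

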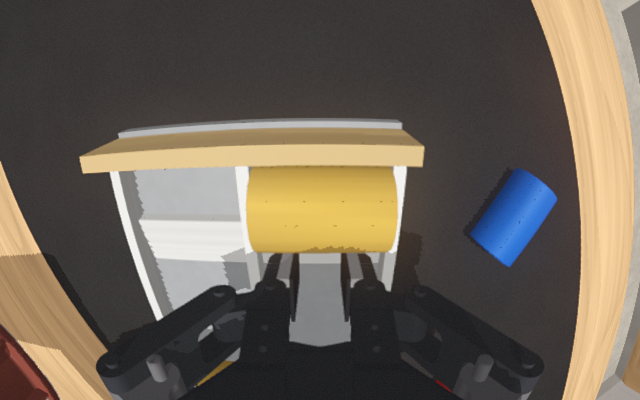

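The tube has dropped into the pocket; its far edge is at the stop (row ~167). I'll back off gently, then lift away.

```bash
python3 -m inch '{"claw":[0.5,0.5,0.5,0.5,0.5,0.5,0.5,0.5,0.5,0.5,0.5,0.5],"delta_pos":[[0,-3,0],[0,-8,0],[0,-15,0],[0,-20,0],[-10,-22,0],[-30,-22,0],[-60,-22,0],[-90,-30,0],[-120,-60,0],[-150,-90,0],[-170,-120,0],[-170,-120,0]],"spin":[0,0,0,0,0,0,0,0,0,0,0,0]}'
python3 -m inch '{"claw":[0.5,0.5,0.5,0.5,0.5,0.5],"delta_pos":[[0,-30,0],[0,-60,0],[0,-90,0],[0,-100,0],[0,-100,0],[0,-100,0]],"spin":[0,0,0,0,0,0]}'
python3 - <<'E'
from h import *
from station import env
import cv2
p=np.load("p.npy");r,t=ramp(p)
for n,sl in(("side",np.s_[165:265,250:360]),("scene",np.s_[175:265,285:375])):
    c=env.capture(n);cv2.imwrite(f"pics/{n}9.png",cv2.resize(c["color"][sl],None,fx=5,fy=5,interpolation=cv2.INTER_CUBIC));cv2.imwrite(f"pics/{n}9f.png",c["color"])
    v,u=np.mgrid[0:400,0:640];z=c["z_map"];m=z>0;K=c["K"];X=np.stack([(u-K[0,2])/K[0,0]*z,(v-K[1,2])/K[1,1]*z,z],-1)[m];E=c["extrinsics"]
    L=r.inv().apply((X-E[:3,3])@E[:3,:3]-t)
    for nm,x0,s in(("long",165,-1),("short",15,1)):
        k=(L[:,2]>20)&(L[:,2]<46)&(abs(L[:,0]-x0)<21)&(L[:,1]*s>8)&(L[:,1]*s<64)
        o=least_squares(lambda q:np.hypot(L[k,0]-q[0],L[k,2]-q[1])-20,[x0,20],loss="soft_l1");print(n,nm,k.sum(),o.x)
print(env.read_state()["time_s"])
E
```

```text
time_s: 8.65
eef_pos: [583.1, -65.7, 232.8]
tcp_rot: [0.694, 0.147, 0.69, -0.147]
ft_force: [0.7, -0.2, -0.6]
gripper_width: 21.6
time_s: 9.25
eef_pos: [542.5, -153.2, 228.7]
tcp_rot: [0.692, 0.146, 0.692, -0.146]
ft_force: [0.0, -0.6, 0.4]
gripper_width: 21.4
side long 199 [163.69516092  20.3714872 ]
side short 175 [13.85985231 19.85344873]
scene long 174 [164.35721752  20.68539192]
scene short 113 [14.9107903 20.3072757]
9.35
```

View pics/side9.png

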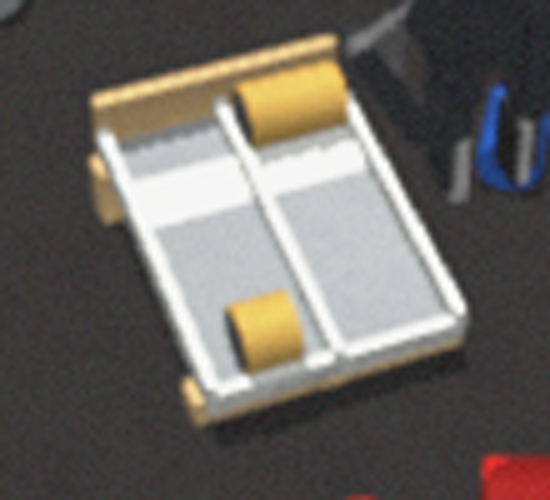

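View pics/scene9f.png

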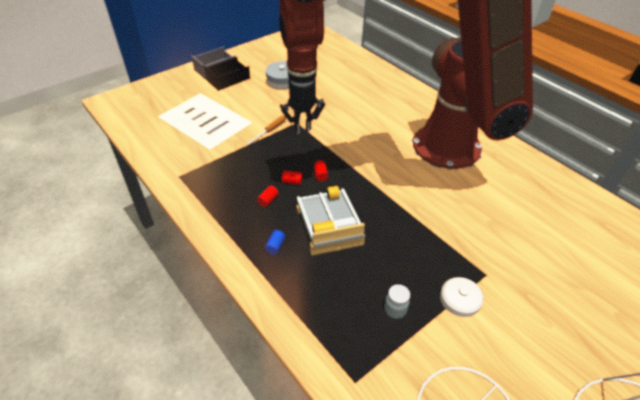

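In the side crop the long tube lies in the pocket behind the crest, at about (292,100), and the short one is still at the lip, at (265,328). In the scene view nothing else has moved and the hand is clear. I'm handing in.

```bash
python3 - <<'E'
from station import env
print(env.hand_in())
E
```

```text
the job is handed in; nothing more can be done
None
```

The long brass tube is in the pocket at the end stop. I pushed it up the right-hand lane (looking uphill) with two fingertips, eased it slowly over the ridge, then took the hand away and handed in.

- **Long tube:** its axis measured x = 163.7 mm from the side camera and 164.4 mm from the scene camera, at z of about 20.5 mm. The expected pocket range is 164–169 mm. The side reading is 0.3 mm below that range, which is within the 2 mm calibration error. The picture also shows the tube behind the crest.
- **Short tube:** it is still at the lip, with its axis at x = 13.9 mm (side) and 14.9 mm (scene).
- **Other things:** in the pictures nothing else on the bench had moved. I checked this by eye and did not measure it.
- **Time and force:** the last pictures were taken at about 9.3 s. The wrist force read about 4 N at most at the end of each move.
- **Disagreement:** my first fit of the rack put its floor about 2.5 mm lower than the depth maps did. I corrected the pose to match the depth before moving.

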